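Make up two microscopy kits

ROBOT

A 6-joint arm with a two-finger parallel gripper is mounted at the origin on the work surface. World frame = base frame: x ahead of the robot, y to its left, z up, the work surface at z = 0. Lengths are in mm, angles in rad, forces in N, time in s.
With the tool pointing down it reaches from about 275 to 750 mm from the base axis. Payload 10.2 kg.
Tool frame: the origin (TCP) lies at the very end of the fingers, on their centre line; the grasp point (between the pads) lies 19 mm behind it; z points along the fingers, y is the line along which they close (so a half turn about z gives the same grasp; the last joint's range is limited). The gripper opens to 85 mm and grips with 20 to 120 N. Pads are 22 mm wide; open, the fingers measure 114 mm over their backs; the gripper's body (76 mm by 85 mm) begins 54 mm behind the grasp point. The pads swing forward as they close: fully open they stand 13 mm farther back than shut.
Start: joints at [-1.521, 0.313, 1.498, -0, 1.331, -0.223], TCP at [141.437, -505.595, 231.294] pointing down, gripper open.
Joint ranges: [-2.94, 2.94], [-0.97, 2.17], [0.19, 2.56], [-1.23, 4.37], [0.02, 3.11], [-2.88, 2.88]. Speed limits (rad/s): [2.39, 2.39, 3.01, 3.14, 3.14, 3.14].

INTERFACE

Orientations are given as a unit quaternion [w, x, y, z].
In Python, from rig import ctrl, optics gives the robot as it stands. The module is installed in compiled form; this text tells all that it offers.
- The arm moves only by the shell command python3 -m handwheel 'ROWS' [FORCE]. ROWS is JSON, a list that holds one entry, the list of rows, each a list of 5 numbers: the gripper command: -1 is fully open, 1 is shut, values between are in proportion, then the shift along the world's x, y, z in units of 50 mm (1.0 is 50 mm), then the turn about the world's z in units of 8 degrees (1.0 is 8 degrees). In form: [[[gripper, tx, ty, tz, twist], ...]]. A call has 1 to 10 rows; each row shifts and turns the commanded pose from where the row before left it; what a row does not reach is not made up. A row lasts 1/10 s, in which the tool goes at most 50 mm and 8.59 degrees, less where a joint would pass 70% of its speed; a pose out of reach is approached as far as the arm can. A call is refused whole if a number of a shift passes 1 or a number of a turn 1, either way. A call with a gripper value outside its range is refused whole. The fingers move at their own pace and stop on an object; FORCE is the grip in N (left out, the last holds). Time passes only in rows, so rows that do not move let the fingers close. It gives the time, the measured TCP pose, the force, the opening and the grip force at its end, in the units of the state.
- ctrl.sense(): the state, without advancing time (a new reading comes with each control period).
- optics.capture(name): name is "scene" or "top" or "wrist"; returns a dict with "img" (384x512x3 uint8, blue, green, red), "K" (3x3 intrinsics, pixels), "dist_coeffs" ([k1, k2, p1, p2, k3] as OpenCV has them; the pictures are not rectified), "R" (3x3) and "t" (3): a world point X has camera coordinates R X + t. Camera axes: x right, y down, z forward; pixel columns grow to the right and rows downward; lengths in mm; the calibration is good to about 2 mm. A picture is of the moment at which its call begins. There is no depth.
- ctrl.finish_job(): hands the job in; it is judged then, once.
The state is a dict: "time_s": time; "joints": joint angles; "dq": joint speeds; "tau": joint torques, N m; "eef_pos": TCP position; "ee_rot": TCP orientation; "force": force on the tool from outside, world axes, zero at the start; "wrist_torque": the same for the moment, N m; "grip_width": opening from 0.0 (shut) to 1.0 (fully open); "grip_force": force on a finger pad.
Only numpy, scipy, OpenCV 4.12 (cv2) and the standard library are available. Lean on these libraries where they do the work, as an engineer would, in place of code of your own. Each camera call takes 0.05 s, during which the arm holds its last target. There are 200 camera calls.

TASK

Make up the two microscopy kits from the stock on the desk: the white tray gets the red-capped dropper bottle, the orange-lidded jar and the yellow slide box; the green tray gets the blue-capped dropper bottle and the grey slide box. Lay each slide box flat in its tray's long bay and stand the bottles and the jar upright on the floor of square bays, one to a bay, setting things down rather than dropping them or tipping the bottles and jar over. Leave the white-capped bottle, the mug and the eyepiece standing where they are.

Things in the scene. Friction and masses are not known exactly. Their poses are not given: they have to be found in the camera images.
- white_tray: White enamelled kit tray, 148 mm (its x) by 144 mm (its y), fixed to the desk, all walls and dividers 4 mm thick and 16 mm high above the desk, floor 4 mm above the desk. Origin: centre of its underside, at desk height; z up. A divider across it makes one long bay on its -x side (70 by 136 mm inside, centre at x -35, y 0 mm, long way along y) and a second divider makes two square bays on its +x side (66 by 66 mm inside, centres at x +37, y +35 mm and x +37, y -35 mm).
- green_tray: Green enamelled kit tray, 148 mm (its x) by 144 mm (its y), fixed to the desk, all walls and dividers 4 mm thick and 16 mm high above the desk, floor 4 mm above the desk. Origin: centre of its underside, at desk height; z up. A divider across it makes one long bay on its -x side (70 by 136 mm inside, centre at x -35, y 0 mm, long way along y) and a second divider makes two square bays on its +x side (66 by 66 mm inside, centres at x +37, y +35 mm and x +37, y -35 mm).
- red_bottle: amber dropper bottle with a red cap and nozzle: round, body 32 mm diameter and straight up to 56 mm, cap 24 mm diameter from 62 to 76 mm, tip at 86 mm; about 60 g. Stands upright; origin: centre of its underside, z up. For the white tray, in a square bay.
- blue_bottle: amber dropper bottle with a blue cap and nozzle: round, body 32 mm diameter and straight up to 56 mm, cap 24 mm diameter from 62 to 76 mm, tip at 86 mm; about 60 g. Stands upright; origin: centre of its underside, z up. For the green tray, in a square bay.
- white_bottle: amber dropper bottle with a white cap and nozzle: round, body 32 mm diameter and straight up to 56 mm, cap 24 mm diameter from 62 to 76 mm, tip at 86 mm; about 60 g. Stands upright; origin: centre of its underside, z up. Not needed: stays where it stands.
- jar: pale round specimen jar with a closed orange lid, 40 mm diameter, 50 mm high (lid the top 14 mm), about 50 g. Stands upright; origin: centre of its underside, z up. For the white tray, in the other square bay.
- yellow_box: yellow plastic microscope-slide box with a white label on top, a closed solid block 40 mm (x) by 95 mm (y) by 36 mm high, about 90 g. Lies flat; origin: centre of its underside, z up. For the long bay of the white tray.
- grey_box: grey plastic microscope-slide box with a white label on top, a closed solid block 40 mm (x) by 95 mm (y) by 36 mm high, about 90 g. Lies flat; origin: centre of its underside, z up. For the long bay of the green tray.
- mug: terracotta-brown mug, 76 mm diameter, 85 mm high, handle on its +y side; origin: centre of its underside. Bystander, leave alone.
- eyepiece: black microscope eyepiece with a wide bright metal ring round it, standing on end, 37 mm diameter, 50 mm high; origin: centre of its underside. Bystander, leave alone.
There are look-alikes about, which are no part of the job. Leave any turquoise look-alike of the blue_bottle alone.

How it is judged:
By the outcome, as a careful person would: the job done as asked, in the order asked, and still so for the second after the job is handed in, with the robot touching nothing.
It also fails if it takes over 118 s, if anything falls off the work surface, if the arm or the gripper's body presses on something with over 40 N, if the wrist force passes 120 N, or if a joint passes its speed limit or range.

## Working session

There is one attempt and no reset: what is moved stays moved. The work goes in short steps, Python scripts to look and compute and a shell command to move; the robot and the scene stay as the last step left them, time stands still between calls to the robot, and variables do not carry over. Pictures are saved under pics/ and viewed, at most 14 in all, crops included, and the job is handed in when it is done.

```bash
mkdir -p pics
cat > h.py <<'E'
import numpy as np,cv2
from rig import ctrl,optics
def ray(c,uv):
    p=cv2.undistortPoints(np.array([[uv]],float),np.array(c["K"]),np.array(c["dist_coeffs"]))[0,0]
    R=np.array(c["R"]);t=np.array(c["t"]).ravel()
    return -R.T@t, R.T@np.array([p[0],p[1],1])
def onz(c,uv,z):
    o,d=ray(c,uv); return (o+d*(z-o[2])/d[2])[:2]
E
python3 - <<'E'
from h import *
for n in("scene","top"):
    c=optics.capture(n);o,_=ray(c,(0,0));print(n,o)
    cv2.imwrite(f"pics/{n}.png",cv2.resize(c["img"],(800,600),interpolation=cv2.INTER_CUBIC))
    import pickle;pickle.dump(c,open(n+".pkl","wb"))
s=ctrl.sense();print(s)
E
```

```text
scene [1320.04611329   71.51508672  609.32893944]
top [435.10798899  -3.32396368 913.07527076]
{'time_s': 0.1, 'joints': array([-1.52140492e+00,  3.13339930e-01,  1.49833331e+00,  3.26158473e-05,
        1.33099351e+00, -2.23438701e-01]), 'dq': array([-0.00079626, -0.00200363, -0.00234897, -0.00044999, -0.00164664,
        0.00040853]), 'tau': array([ 2.57778294e-03, -4.12905014e+01, -2.60145289e+01, -9.32859916e-05,
        2.98811727e-03, -7.94585389e-06]), 'eef_pos': array([ 141.43111336, -505.36516794,  230.83046005]), 'ee_rot': array([-5.33638365e-04,  9.90710272e-01,  1.35988489e-01,  6.24560960e-05]), 'force': array([-0.27643522, -0.19690953,  0.54523758]), 'wrist_torque': array([0.03654041, 0.00261026, 0.00021469]), 'grip_force': 0.0, 'grip_width': 1.0018275185322048}
```

View pics/top.png

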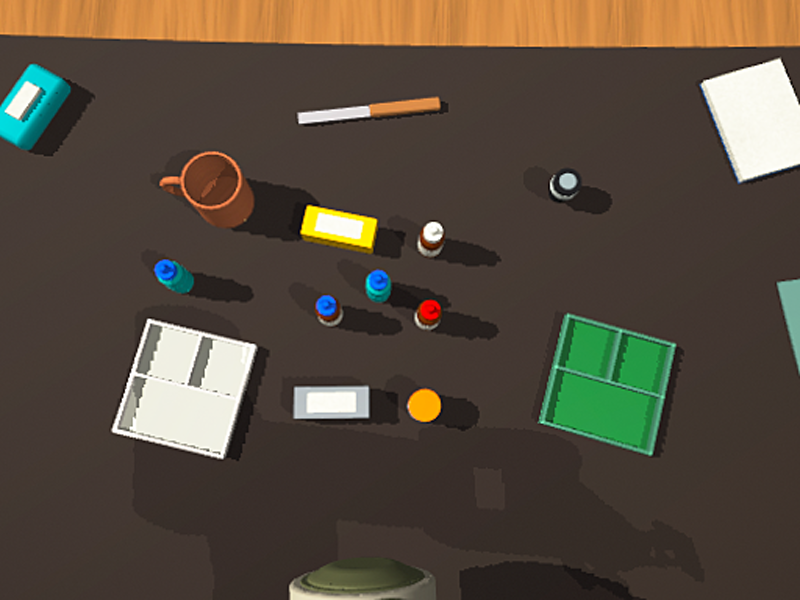

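View pics/scene.png

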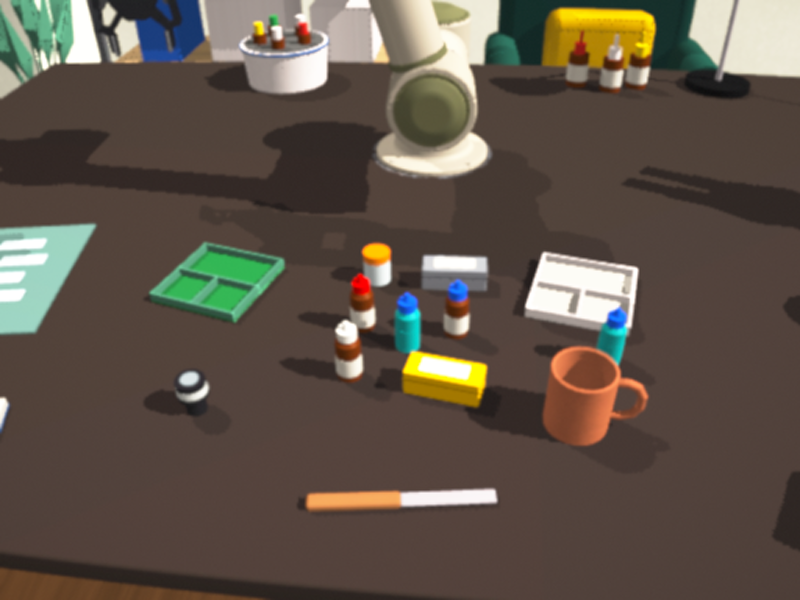

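The top view (800x600) has +x up and +y left. The trays are at (185,389) white and (608,384) green, with their square bays toward +x. The amber blue-cap bottle is at (326,306), red (429,312), white (432,232), jar (424,405), yellow box (339,229) and grey box (331,402). The turquoise decoys are at (378,285) and (172,274). The scene view confirms which bottle bodies are which.

```bash
cat > m.py <<'E'
from h import *
import pickle
c=pickle.load(open("top.pkl","rb"));im=c["img"];hsv=cv2.cvtColor(im,cv2.COLOR_BGR2HSV)
def blobs(lo,hi,amin=30):
    m=cv2.inRange(hsv,lo,hi);cs,_=cv2.findContours(m,cv2.RETR_EXTERNAL,cv2.CHAIN_APPROX_NONE)
    return [k for k in cs if cv2.contourArea(k)>amin]
def poly(k,z):return np.array([onz(c,p[0].astype(float),z) for p in k],np.float32)
def show(n,k,z):
    P=poly(k,z);r=cv2.minAreaRect(P);a=np.array(r[2])
    print(n,"px",k.reshape(-1,2).mean(0).round(),"ctr",np.round(r[0],1),"size",np.round(r[1],1),"ang",round(r[2],1))
for n,lo,hi,z in [("blue",(108,150,80),(125,255,255),72),("red",(0,200,120),(4,255,255),72),("orange",(12,180,180),(22,255,255),50),("yellow top",(24,150,225),(32,255,255),36)]:
    for k in blobs(lo,hi):show(n,k,z)
def cor(n,pts,z):
    P=np.array([onz(c,np.array(p)*.64,z) for p in pts]);d=P-np.roll(P,-1,0)
    print(n,"ctr",P.mean(0).round(1),"sides",np.linalg.norm(d,axis=1).round(1),"ang",[round(float(np.degrees(np.arctan2(-v[1],-v[0]))),1) for v in d])
cor("white",[(150,320),(257,345),(223,458),(113,432)],16)
cor("green",[(567,314),(676,345),(653,454),(540,423)],16)
cor("yellow",[(305,206),(377,216),(373,246),(302,232)],36)
cor("grey",[(294,387),(368,387),(369,416),(294,417)],36)
for n,p,z in [("mugtop",(212,180),85),("whitecap",(432,230),75),("eyep",(566,182),50)]:print(n,onz(c,np.array(p)*.64,z).round(0))
E
python3 m.py
```

```text
blue px [208. 196.] ctr [580.8  69.8] size [23.7 21.3] ang 1.4
blue px [107. 174.] ctr [620.8 267.3] size [17.9 19.6] ang 0.8
red px [275. 198.] ctr [576.4 -59.2] size [23.6 23.3] ang 0.7
orange px [272. 259.] ctr [460.  -53.8] size [38.4 36.9] ang 0.3
yellow top px [217. 145.] ctr [693.   59.3] size [93.9 39.2] ang 79.1
white ctr [479.9 250.9] sides [143.7 148.3 143.1 148. ] ang [-102.7, 165.9, 77.2, -13.9]
green ctr [ 491.8 -294.3] sides [144.9 144.3 145.7 147.5] ang [-105.7, 164.7, 75.6, -15.6]
yellow ctr [694.   57.9] sides [96.3 41.2 95.3 35.7] ang [-97.4, 173.4, 79.3, -4.6]
grey ctr [462.9  62.7] sides [93.6 36.2 94.1 37.4] ang [-89.5, -177.1, 91.3, 2.1]
mugtop [735. 215.]
whitecap [677. -62.]
eyep [ 751. -239.]
```

White tray: centre (480,251), yaw −13.5°. Green tray: (492,−294), yaw −15.3°. Measured sizes agree with those given. With the fingers closing roughly along world x (about −12°), every pick has clearance, so I'll turn to that and go to the red bottle first.

```bash
python3 -m handwheel '[[[-1,0.65,0.65,0,0.78],[-1,0.65,0.65,0,0.78],[-1,0.65,0.65,0,0.78],[-1,0.65,0.65,0,0.78],[-1,0.65,0.65,0,0.78],[-1,0.65,0.65,0,0.78],[-1,0.65,0.65,0,0.78],[-1,0.65,0.65,0,0.78],[-1,0.65,0.65,0,0.78],[-1,0.65,0.65,0,0.78]]]' 40
python3 -m handwheel '[[[-1,0.6,0.7,-0.2,0],[-1,0.6,0.7,-0.2,0],[-1,0.6,0.7,-0.2,0],[-1,0,0,0,0],[-1,0,0,0,0]]]'
```

```text
time_s: 1.1
eef_pos: [467.5, -178.9, 231.1]
ee_rot: [-0.0, 0.776, 0.631, -0.0]
force: [-0.2, -0.7, 0.4]
grip_width: 1.001
grip_force: 0.0
time_s: 1.6
eef_pos: [556.4, -75.0, 200.6]
ee_rot: [-0.001, 0.776, 0.63, -0.0]
force: [-0.0, -0.5, -0.0]
grip_width: 0.997
grip_force: 0.0
```

Run:
```python
from h import *
c=optics.capture("wrist");cv2.imwrite("pics/w1.png",c["img"])
hsv=cv2.cvtColor(c["img"],cv2.COLOR_BGR2HSV);print(ray(c,(0,0))[0])
for n,lo,hi,z in [("red",(0,200,100),(4,255,255),72),("blue",(108,150,80),(125,255,255),72),("orange",(12,180,180),(22,255,255),50)]:
    ks,_=cv2.findContours(cv2.inRange(hsv,lo,hi),0,2)
    for k in ks:
        if cv2.contourArea(k)>60:
            P=np.array([onz(c,p[0].astype(float),z) for p in k],np.float32);r=cv2.minAreaRect(P);print(n,k.reshape(-1,2).mean(0).round(),np.round(r[0],1),np.round(r[1],1))
```

```text
[571.79339876  -8.05327057 344.07147006]
red [276. 169.] [578.2 -62. ] [23.4 25. ]
blue [301. 100.] [615.2  -1.1] [11.  10.6]
blue [253.  37.] [581.6  63.5] [17.6 21.9]
orange [169. 182.] [461.6 -55.8] [40.5 39.7]
```

View pics/w1.png

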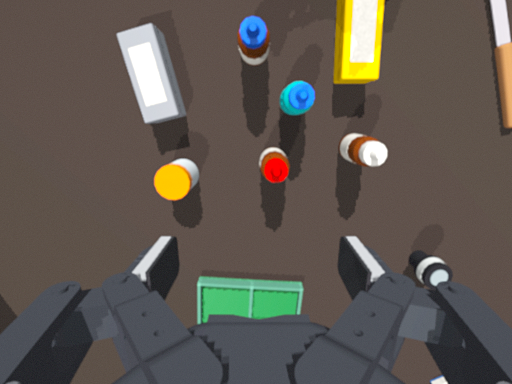

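The wrist view shows the red cap at (275,168), which gives about (577,−60). The orange lid at (172,180) gives (461,−55). Both agree with the top view. Descending and gripping now.

```bash
python3 -m handwheel '[[[-1,0.41,0.3,0,0],[-1,0,0,-0.8,0],[-1,0,0,-0.8,0],[-1,0,0,-0.8,0],[-1,0,0,-0.8,0],[-1,0,0,-0.4,0],[1,0,0,0,0],[1,0,0,0,0],[1,0,0,0,0],[1,0,0,0,0]]]' 30
python3 -m handwheel '[[[1,0,0,0,0],[1,0,0,0,0],[1,0,0,0.3,0],[1,0,0,0.5,0]]]'
```

```text
time_s: 2.65
eef_pos: [577.7, -61.1, 23.1]
ee_rot: [0.001, 0.777, 0.629, 0.001]
force: [-1.6, 0.7, 5.7]
grip_width: 0.367
grip_force: 29.3
time_s: 3.05
eef_pos: [576.3, -60.4, 61.8]
ee_rot: [-0.001, 0.777, 0.629, -0.001]
force: [0.2, -0.1, -0.2]
grip_width: 0.359
grip_force: 30.0
```

```bash
python3 -m handwheel '[[[1,0,0,0.9,0],[1,0,0,0.9,0],[1,-0.13,0.84,0,0],[1,-0.13,0.84,0,0],[1,-0.13,0.84,0,0],[1,-0.13,0.84,0,0],[1,-0.13,0.84,0,0],[1,-0.13,0.84,0,0],[1,-0.13,0.84,0,0],[1,-0.13,0.84,0,0]]]'
python3 - <<'E'
from h import *
c=optics.capture("top");cv2.imwrite("pics/t2.png",cv2.resize(c["img"][150:310,40:200],(640,640))[:600])
c=optics.capture("wrist");cv2.imwrite("pics/w2.png",c["img"]);import pickle;pickle.dump(c,open("w2.pkl","wb"))
E
```

```text
time_s: 4.05
eef_pos: [524.4, 277.2, 152.9]
ee_rot: [0.0, 0.777, 0.63, 0.001]
force: [1.3, -0.2, -0.2]
grip_width: 0.359
grip_force: 30.0
```

View pics/w2.png

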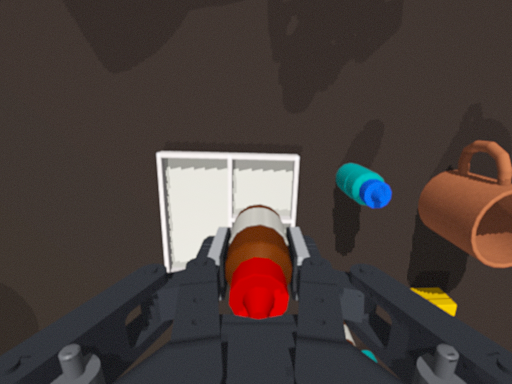

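The wrist view shows the white tray's far rim corners at (159,152) and (299,155), and the divider junction near (231,220). I'll check these against the top-view estimate.

Run:
```python
from h import *
import pickle
c=pickle.load(open("w2.pkl","rb"))
for p in [(159,152),(299,155),(231,219),(231,155)]: print(p,onz(c,p,16).round(1))
R=lambda a:np.array([[np.cos(a),-np.sin(a)],[np.sin(a),np.cos(a)]])
r=R(np.radians(-13.5))
for q in [(-74,72),(74,72),(2,0),(2,70)]: print(q,(r@np.array(q)+[480,251]).round(1))
```

```text
(159, 152) [429.9 337.8]
(299, 155) [571.9 304.8]
(231, 219) [486.4 250.2]
(231, 155) [502.7 319.2]
(-74, 72) [424.9 338.3]
(74, 72) [568.8 303.7]
(2, 0) [481.9 250.5]
(2, 70) [498.3 318.6]
```

```bash
python3 -m handwheel '[[[1,0.05,0,-0.8,0],[1,0,0,-0.8,0],[1,0,0,-0.6,0],[1,0,0,-0.2,0],[1,0,0,-0.1,0],[1,0,0,-0.04,0],[1,0,0,0,0],[1,0,0,0,0]]]'
```

```text
time_s: 4.95
eef_pos: [528.5, 275.6, 27.1]
ee_rot: [0.001, 0.777, 0.63, 0.001]
force: [-3.8, -0.9, 7.2]
grip_width: 0.364
grip_force: 30.8
```

Contact on the tray floor, at the pick height plus 4 mm. Releasing, then on to the jar.

```bash
python3 -m handwheel '[[[0,0,0,0,0],[-0.1,0,0,0,0],[-0.1,0,0,0,0],[-0.1,0,0,0.3,0],[-0.1,0,0,0.8,0],[-0.1,0,0,0.8,0],[-0.1,0,0,0.6,0]]]'
python3 -m handwheel '[[[-1,-0.13,-0.66,0,0],[-1,-0.13,-0.66,0,0],[-1,-0.13,-0.66,0,0],[-1,-0.13,-0.66,0,0],[-1,-0.13,-0.66,0,0],[-1,-0.13,-0.66,0,0],[-1,-0.13,-0.66,0,0],[-1,-0.13,-0.66,0,0],[-1,-0.13,-0.66,0,0],[-1,-0.13,-0.66,0,0]]]'
```

```text
time_s: 5.65
eef_pos: [527.9, 275.6, 153.2]
ee_rot: [0.001, 0.777, 0.63, 0.002]
force: [-0.0, 0.1, 0.7]
grip_width: 0.551
grip_force: 0.0
time_s: 6.65
eef_pos: [462.2, -55.9, 150.5]
ee_rot: [0.001, 0.777, 0.63, 0.0]
force: [1.6, -0.2, 0.4]
grip_width: 1.0
grip_force: 0.0
```

```bash
python3 -m handwheel '[[[-1,0,0,-0.8,0],[-1,0,0,-0.8,0],[-1,0,0,-0.7,0],[-1,0,0,-0.38,0],[1,0,0,0,0],[1,0,0,0,0],[1,0,0,0,0],[1,0,0,0,0],[1,0,0,0,0],[1,0,0,0,0]]]'
python3 -m handwheel '[[[1,0,0,0.3,0],[1,0,0,0.8,0],[1,0,0,0.8,0],[1,0,0,0.8,0]]]'
```

```text
time_s: 7.65
eef_pos: [463.4, -54.9, 17.0]
ee_rot: [0.001, 0.777, 0.63, 0.001]
force: [-0.2, -0.7, 6.1]
grip_width: 0.453
grip_force: 29.4
time_s: 8.05
eef_pos: [462.3, -54.5, 153.0]
ee_rot: [0.001, 0.777, 0.63, 0.0]
force: [0.2, 0.4, 0.3]
grip_width: 0.452
grip_force: 30.4
```

```bash
python3 -m handwheel '[[[1,0.14,0.75,0,0],[1,0.14,0.75,0,0],[1,0.14,0.75,0,0],[1,0.14,0.75,0,0],[1,0.14,0.75,0,0],[1,0.14,0.75,0,0],[1,0.14,0.75,0,0],[1,0,0,0,0]]]'
python3 -m handwheel '[[[1,0,0,-0.8,0],[1,0,0,-0.8,0],[1,0,0,-0.6,0],[1,0,0,-0.2,0],[1,0,0,-0.14,0],[1,0,0,-0.08,0],[1,0,0,0,0],[1,0,0,0,0]]]'
```

```text
time_s: 8.85
eef_pos: [511.5, 211.5, 151.3]
ee_rot: [0.0, 0.776, 0.631, 0.001]
force: [0.3, -0.3, 0.6]
grip_width: 0.452
grip_force: 30.4
time_s: 9.65
eef_pos: [512.5, 208.1, 21.0]
ee_rot: [0.001, 0.777, 0.63, 0.001]
force: [-1.0, -0.8, 7.1]
grip_width: 0.457
grip_force: 30.7
```

```bash
python3 -m handwheel '[[[-0.1,0,0,0,0],[-0.25,0,0,0,0],[-0.25,0,0,0,0],[-0.25,0,0,0.3,0],[-0.25,0,0,0.8,0],[-0.25,0,0,0.8,0],[-0.25,0,0,0.8,0]]]'
python3 -m handwheel '[[[-1,0.6,-0.5,0,0],[-1,0.6,-0.5,0,0],[-1,0.6,-0.5,0,0],[-1,0.6,-0.5,0,0],[-1,0.6,-0.5,0,0],[-1,0.6,-0.5,0,0],[-1,0,0,0,0],[-1,0,0,0,0]]]'
python3 - <<'E'
from h import *
c=optics.capture("top");cv2.imwrite("pics/t3.png",cv2.resize(c["img"][100:310,50:330],(800,600)))
c=optics.capture("wrist");cv2.imwrite("pics/w3.png",c["img"])
hsv=cv2.cvtColor(c["img"],cv2.COLOR_BGR2HSV)
ks,_=cv2.findContours(cv2.inRange(hsv,(22,120,90),(34,255,255)),0,2);k=max(ks,key=cv2.contourArea)
P=np.array([onz(c,p[0].astype(float),36) for p in k],np.float32);print(cv2.minAreaRect(P))
E
```

```text
time_s: 10.35
eef_pos: [511.2, 207.9, 155.8]
ee_rot: [-0.0, 0.777, 0.63, -0.0]
force: [0.3, -0.2, 0.1]
grip_width: 0.626
grip_force: 0.0
time_s: 11.15
eef_pos: [691.4, 57.5, 153.4]
ee_rot: [-0.0, 0.777, 0.629, -0.0]
force: [-0.5, 0.8, 0.7]
grip_width: 0.998
grip_force: 0.0
((695.0877685546875, 57.9959831237793), (97.45096588134766, 40.61981201171875), 78.67273712158203)
```

View pics/t3.png

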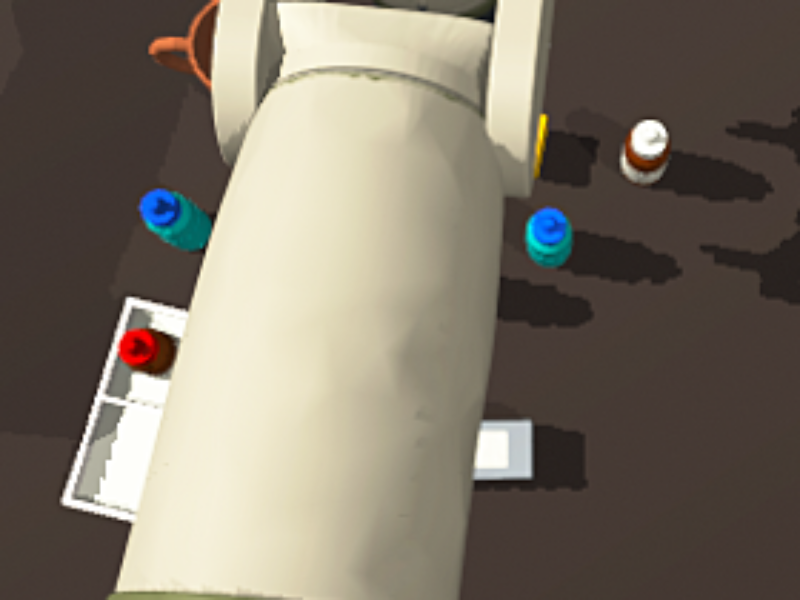

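View pics/w3.png

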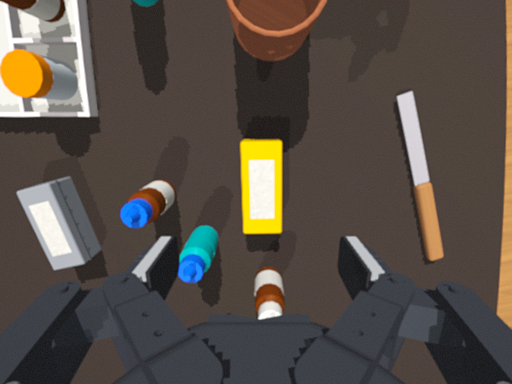

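Both placed items stand upright: red in its bay at (145,350) in the top crop, and jar upright at (30,75) in the wrist view. The yellow box is at (262,187), giving (695,58), yaw −11.3°. Descending to grip it.

```bash
python3 -m handwheel '[[[-1,0.06,0.01,-0.8,0],[-1,0,0,-0.8,0],[-1,0,0,-0.8,0],[-1,0,0,-0.4,0],[1,0,0,0,0],[1,0,0,0,0],[1,0,0,0,0],[1,0,0,0,0],[1,0,0,0,0],[1,0,0,0,0]]]' 40
python3 -m handwheel '[[[1,0,0,0.3,0],[1,0,0,0.8,0],[1,0,0,0.8,0],[1,0,0,0.8,0]]]'
```

```text
time_s: 12.25
eef_pos: [695.6, 58.6, 16.8]
ee_rot: [0.001, 0.777, 0.63, 0.001]
force: [-0.8, 1.0, 7.4]
grip_width: 0.455
grip_force: 42.7
time_s: 12.65
eef_pos: [694.3, 58.4, 152.4]
ee_rot: [0.0, 0.777, 0.63, 0.0]
force: [-0.3, 0.2, -0.2]
grip_width: 0.454
grip_force: 41.8
```

```bash
python3 -m handwheel '[[[1,-0.61,0.5,0,-0.25],[1,-0.61,0.5,0,0],[1,-0.61,0.5,0,0],[1,-0.61,0.5,0,0],[1,-0.61,0.5,0,0],[1,-0.61,0.5,0,0],[1,-0.61,0.5,0,0],[1,-0.61,0.5,0,0],[1,0,0,0,0],[1,0,0,0,0]]]'
python3 -m handwheel '[[[1,0,0,-0.8,0],[1,0,0,-0.8,0],[1,0,0,-0.6,0],[1,0,0,-0.2,0],[1,0,0,-0.1,0],[1,0,0,-0.08,0],[1,0,0,0,0],[1,0,0,0,0]]]'
```

```text
time_s: 13.65
eef_pos: [450.4, 258.8, 150.6]
ee_rot: [0.0, 0.787, 0.616, 0.001]
force: [0.2, -0.4, -0.5]
grip_width: 0.46
grip_force: 41.8
time_s: 14.45
eef_pos: [451.1, 258.6, 21.3]
ee_rot: [0.0, 0.788, 0.616, 0.001]
force: [0.0, -0.0, -1.3]
grip_width: 0.458
grip_force: 41.8
```

```bash
python3 -m handwheel '[[[1,0,0,-0.04,0],[1,0,0,0,0],[1,0,0,0,0]]]'
```

```text
time_s: 14.75
eef_pos: [451.2, 258.6, 20.7]
ee_rot: [0.001, 0.788, 0.616, 0.001]
force: [-6.3, -4.3, 19.9]
grip_width: 0.46
grip_force: 44.4
```

```bash
python3 -m handwheel '[[[0,0,0,0,0],[-0.15,0,0,0,0],[-0.15,0,0,0,0],[-0.15,0,0,0.3,0],[-0.15,0,0,0.8,0],[-0.15,0,0,0.8,0],[-0.15,0,0,0.8,0]]]'
python3 -m handwheel '[[[-1,0.43,-0.63,0,0],[-1,0.43,-0.63,0,0],[-1,0.43,-0.63,0,0],[-1,0.43,-0.63,0,0],[-1,0.43,-0.63,0,0],[-1,0.43,-0.63,0,0],[-1,0,0,0,0],[-1,0,0,0,0]]]'
python3 - <<'E'
from h import *
c=optics.capture("scene");cv2.imwrite("pics/s4.png",cv2.resize(c["img"][120:310,130:440],None,fx=2.5,fy=2.5))
c=optics.capture("wrist");cv2.imwrite("pics/w4.png",c["img"])
hsv=cv2.cvtColor(c["img"],cv2.COLOR_BGR2HSV)
ks,_=cv2.findContours(cv2.inRange(hsv,(108,150,60),(125,255,255)),0,2)
for k in ks:
  if cv2.contourArea(k)>60:
    P=np.array([onz(c,p[0].astype(float),72) for p in k],np.float32);print(k.reshape(-1,2).mean(0).round(),cv2.minAreaRect(P))
E
```

```text
time_s: 15.45
eef_pos: [450.2, 258.3, 154.8]
ee_rot: [-0.0, 0.788, 0.616, -0.0]
force: [0.5, -0.0, 0.4]
grip_width: 0.571
grip_force: 0.0
time_s: 16.25
eef_pos: [579.4, 69.0, 152.8]
ee_rot: [-0.0, 0.788, 0.615, -0.0]
force: [-0.0, 0.4, 0.8]
grip_width: 0.999
grip_force: 0.0
[314. 263.] ((616.4852294921875, -3.0018558502197266), (25.464641571044922, 16.228118896484375), 9.891440391540527)
[262. 201.] ((582.5408325195312, 67.19901275634766), (26.935312271118164, 24.344877243041992), 64.60355377197266)
```

View pics/w4.png

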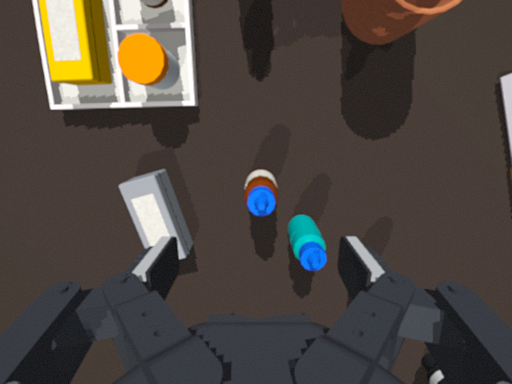

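View pics/s4.png

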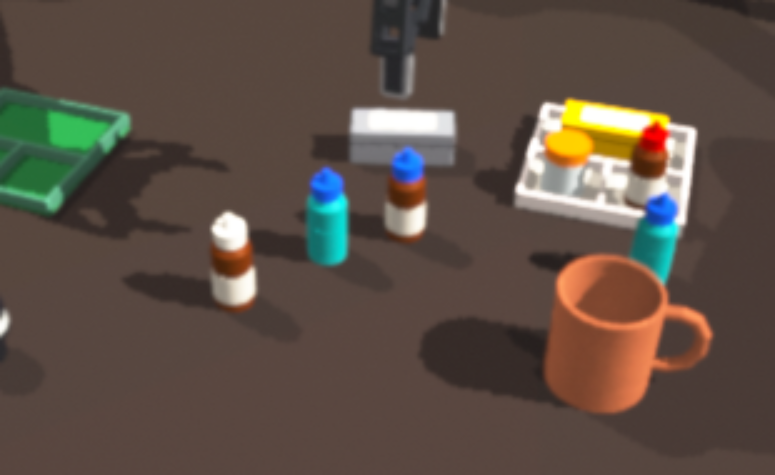

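The white kit is complete, with everything upright and the yellow box flat. The amber blue-cap bottle is at (262,200) in the wrist view, giving (581,68), and the turquoise one is clear. Gripping blue.

```bash
python3 -m handwheel '[[[-1,0.03,-0.02,-0.8,0],[-1,0,0,-0.8,0],[-1,0,0,-0.7,0],[-1,0,0,-0.34,0],[1,0,0,0,0],[1,0,0,0,0],[1,0,0,0,0],[1,0,0,0,0],[1,0,0,0,0],[1,0,0,0,0]]]' 30
python3 -m handwheel '[[[1,0,0,0,0],[1,0,0,0.3,0],[1,0,0,0.8,0],[1,0,0,0.8,0],[1,0,0,0.8,0]]]'
```

```text
time_s: 17.35
eef_pos: [581.6, 68.6, 22.8]
ee_rot: [0.001, 0.788, 0.616, 0.001]
force: [-2.5, 1.8, 6.6]
grip_width: 0.363
grip_force: 29.7
time_s: 17.85
eef_pos: [580.8, 68.4, 159.2]
ee_rot: [0.0, 0.788, 0.616, 0.0]
force: [0.4, 1.1, -0.5]
grip_width: 0.365
grip_force: 29.9
```

```bash
python3 -m handwheel '[[[1,-0.1,-0.85,0,-0.25],[1,-0.1,-0.85,0,0],[1,-0.1,-0.85,0,0],[1,-0.1,-0.85,0,0],[1,-0.1,-0.85,0,0],[1,-0.1,-0.85,0,0],[1,-0.1,-0.85,0,0],[1,-0.1,-0.85,0,0],[1,0,0,0,0],[1,0,0,0,0]]]'
python3 - <<'E'
from h import *
import pickle
c=optics.capture("wrist");cv2.imwrite("pics/w5.png",c["img"]);pickle.dump(c,open("w5.pkl","wb"))
E
```

```text
time_s: 18.85
eef_pos: [540.7, -272.1, 157.1]
ee_rot: [0.0, 0.799, 0.601, 0.0]
force: [0.1, 0.6, -0.5]
grip_width: 0.363
grip_force: 30.0
```

View pics/w5.png

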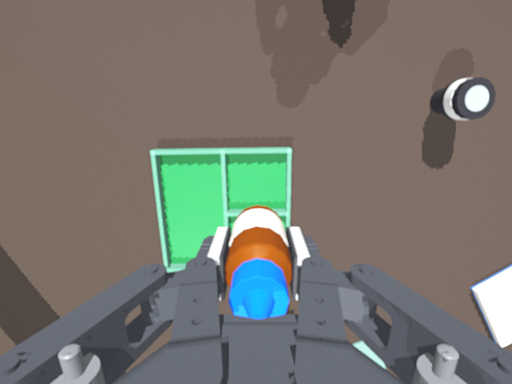

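Green tray far rim corners are at (153,152) and (291,149), with the divider junction near (225,212).

Run:
```python
from h import *
import pickle
c=pickle.load(open("w5.pkl","rb"))
M=np.array([onz(c,p,16) for p in [(153,152),(291,149),(225,212),(224,151)]])
Q=np.array([(-74,72),(74,72),(2,0),(2,70)],float)
a=np.radians(-15.3);r=np.array([[np.cos(a),-np.sin(a)],[np.sin(a),np.cos(a)]])
d=M-Q@r.T;print(M.round(1),d.round(1));C=np.mean(d,0)
v=M[1]-M[0];print(np.degrees(np.arctan2(v[1],v[0])),np.linalg.norm(v))
for q in [(37,35),(37,-35),(-35,0)]:print(q,(C+r@q).round(1))
```

```text
[[ 444.4 -208.7]
 [ 585.2 -246.3]
 [ 497.1 -293.7]
 [ 517.  -228.8]] [[ 496.8 -297.7]
 [ 494.8 -296.2]
 [ 495.2 -293.2]
 [ 496.6 -295.8]]
-14.938909679631081 145.65056845506356
(37, 35) [ 540.8 -271.7]
(37, -35) [ 522.3 -339.3]
(-35, 0) [ 462.1 -286.5]
```

```bash
python3 -m handwheel '[[[1,0,0,-0.8,0],[1,0,0,-0.8,0],[1,0,0,-0.6,0],[1,0,0,-0.25,0],[1,0,0,-0.1,0],[1,0,0,-0.06,0],[1,0,0,0,0],[1,0,0,0,0]]]'
```

```text
time_s: 19.7
eef_pos: [541.5, -271.9, 27.0]
ee_rot: [0.001, 0.798, 0.602, 0.0]
force: [-0.6, -0.0, -1.2]
grip_width: 0.366
grip_force: 30.0
```

```bash
python3 -m handwheel '[[[1,0,0,-0.03,0],[1,0,0,0,0],[1,0,0,0,0]]]'
```

```text
time_s: 20.0
eef_pos: [541.5, -272.0, 26.8]
ee_rot: [0.001, 0.798, 0.602, 0.0]
force: [-4.5, 3.4, 14.3]
grip_width: 0.36
grip_force: 31.4
```

```bash
python3 -m handwheel '[[[0,0,0,0,0],[-0.1,0,0,0,0],[-0.1,0,0,0,0],[-0.1,0,0,0.3,0],[-0.1,0,0,0.8,0],[-0.1,0,0,0.8,0],[-0.1,0,0,0.7,0]]]'
python3 -m handwheel '[[[-1,-0.19,0.83,0,0.25],[-1,-0.19,0.83,0,0.25],[-1,-0.19,0.83,0,0.25],[-1,-0.19,0.83,0,0.25],[-1,-0.19,0.83,0,0.25],[-1,-0.19,0.83,0,0.25],[-1,-0.19,0.83,0,0.25],[-1,-0.19,0.83,0,0.25],[-1,0,0,0,0],[-1,0,0,0,0]]]'
python3 - <<'E'
from h import *
c=optics.capture("wrist");cv2.imwrite("pics/w6.png",c["img"])
E
```

```text
time_s: 20.7
eef_pos: [541.1, -271.7, 157.6]
ee_rot: [0.001, 0.798, 0.602, 0.0]
force: [-0.3, 0.7, 0.5]
grip_width: 0.552
grip_force: 0.0
time_s: 21.7
eef_pos: [465.1, 60.9, 155.2]
ee_rot: [0.001, 0.706, 0.708, 0.0]
force: [-0.1, 0.2, 0.1]
grip_width: 0.995
grip_force: 0.0
```

View pics/w6.png

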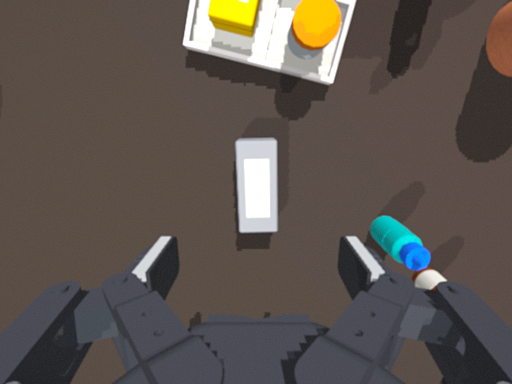

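The grey box is centred under the gripper at (257,185) and aligned. Gripping it.

```bash
python3 -m handwheel '[[[-1,0,0.02,-0.8,0],[-1,0,0,-0.8,0],[-1,0,0,-0.8,0],[-1,0,0,-0.42,0],[1,0,0,0,0],[1,0,0,0,0],[1,0,0,0,0],[1,0,0,0,0],[1,0,0,0,0],[1,0,0,0,0]]]' 40
python3 -m handwheel '[[[1,0,0,0.3,0],[1,0,0,0.8,0],[1,0,0,0.8,0],[1,0,0,0.8,0]]]'
```

```text
time_s: 22.75
eef_pos: [466.1, 61.0, 14.9]
ee_rot: [0.001, 0.707, 0.707, 0.001]
force: [0.2, -2.2, 7.3]
grip_width: 0.461
grip_force: 41.1
time_s: 23.15
eef_pos: [464.8, 61.4, 150.7]
ee_rot: [0.0, 0.707, 0.707, 0.0]
force: [0.9, 0.1, -1.5]
grip_width: 0.46
grip_force: 40.6
```

```bash
python3 -m handwheel '[[[1,0,-0.87,0,-0.24],[1,0,-0.87,0,-0.24],[1,0,-0.87,0,-0.24],[1,0,-0.87,0,-0.24],[1,-0.02,-0.87,0,-0.24],[1,-0.02,-0.87,0,-0.24],[1,0,-0.87,0,-0.24],[1,0,-0.87,0,-0.24],[1,0,0,0,0],[1,0,0,0,0]]]'
python3 -m handwheel '[[[1,0,0,-0.8,0],[1,0,0,-0.8,0],[1,0,0,-0.6,0],[1,0,0,-0.2,0],[1,0,0,-0.1,0],[1,0,0,-0.08,0],[1,0,0,0,0],[1,0,0,0,0]]]'
```

```text
time_s: 24.15
eef_pos: [462.7, -287.0, 148.7]
ee_rot: [0.0, 0.795, 0.606, 0.0]
force: [0.0, 1.1, -0.2]
grip_width: 0.459
grip_force: 40.7
time_s: 24.95
eef_pos: [463.4, -286.9, 20.3]
ee_rot: [0.001, 0.795, 0.607, 0.0]
force: [0.2, 0.7, -1.3]
grip_width: 0.459
grip_force: 40.6
```

```bash
python3 -m handwheel '[[[1,0,0,-0.03,0],[1,0,0,0,0],[1,0,0,0,0]]]'
```

```text
time_s: 25.25
eef_pos: [463.4, -287.0, 18.9]
ee_rot: [0.001, 0.795, 0.606, 0.0]
force: [-0.2, 1.1, 6.2]
grip_width: 0.462
grip_force: 41.6
```

```bash
python3 -m handwheel '[[[0,0,0,0,0],[-0.15,0,0,0,0],[-0.15,0,0,0,0],[-0.15,0,0,0.3,0],[-0.15,0,0,0.8,0],[-0.15,0,0,0.8,0],[-0.15,0,0,0.8,0]]]'
python3 -m handwheel '[[[-0.15,-0.6,-0.7,0.3,0],[-0.15,-0.6,-0.7,0.3,0],[-0.15,-0.6,-0.7,0.3,0],[-0.15,-0.6,-0.7,0.3,0],[-0.15,-0.6,-0.7,0.3,0],[-0.15,0,0,0,0],[-0.15,0,0,0,0]]]'
python3 - <<'E'
from h import *
a=optics.capture("top")["img"][150:310,40:460];b=optics.capture("scene")["img"][100:300,80:500]
cv2.imwrite("pics/end.png",cv2.resize(np.vstack([a,b]),(700,600)))
E
```

```text
time_s: 25.95
eef_pos: [462.7, -286.4, 154.3]
ee_rot: [-0.0, 0.795, 0.606, -0.0]
force: [0.2, 0.3, -0.0]
grip_width: 0.577
grip_force: 0.0
time_s: 26.65
eef_pos: [312.4, -461.9, 227.6]
ee_rot: [-0.0, 0.796, 0.606, 0.0]
force: [0.2, 0.9, -1.4]
grip_width: 0.572
grip_force: 0.0
```

View pics/end.png

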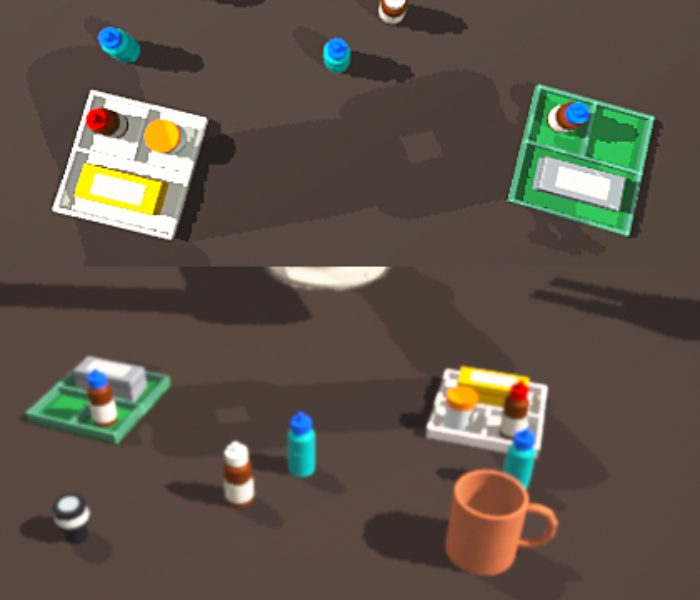

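The final views show both kits complete: red (97,120), jar (163,135) and the yellow box in the white tray, and blue (573,115) and the grey box (580,183) in the green tray. The bystanders and the turquoise bottles have not moved.

```bash
python3 -c "
from rig import ctrl
print(ctrl.finish_job())"
```

```text
the job is handed in; nothing more can be done
None
```

Both microscopy kits are made up as asked and the job is handed in at about 27 s on the robot's clock; the white-capped bottle, mug, eyepiece and turquoise look-alikes were left untouched.

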